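# Hang the red shim on the kit carrier and lift the carrier level

## Robot

A 6-joint arm with a two-finger parallel gripper is mounted at the origin on a cart in front of the work surface, level with it; the furniture and walls round the work are solid. World frame = base frame: x ahead of the robot, y to its left, z up, the work surface at z = 0. Lengths are in mm, angles in rad, forces in N, time in s.
With the tool pointing down it reaches from about 275 to 750 mm from the base axis. Payload 10.2 kg.
Tool frame: the origin (TCP) lies at the centre of the arm's flange, where the gripper is bolted on; the fingertips stand 173 mm ahead of it and the grasp point (between the pads) lies 155 mm ahead of it; z points along the fingers, y is the line along which they close (so a half turn about z gives the same grasp; the last joint's range is limited). The gripper opens to 85 mm and grips with 20 to 120 N. Pads are 22 mm wide; open, the fingers measure 114 mm over their backs; the gripper's body (76 mm by 85 mm) begins 54 mm behind the grasp point. The pads swing forward as they close: fully open they stand 13 mm farther back than shut.
Start: joints at [1.081, 0.313, 1.498, -0, 1.331, -0.223], TCP at [138.427, 506.429, 404.694] pointing down, gripper open.
Joint ranges: [-2.94, 2.94], [-0.97, 2.17], [0.19, 2.56], [-1.23, 4.37], [0.02, 3.11], [-2.88, 2.88]. Speed limits (rad/s): [2.39, 2.39, 3.01, 3.14, 3.14, 3.14].

## Interface

Orientations are given as a unit quaternion [w, x, y, z].
In Python, from rig import status, capture, camera_info, ticket gives the robot as it stands.
- The arm moves only by the shell command python3 -m crank 'ROWS' [FORCE]. ROWS is JSON, a list of rows, each a list of 7 numbers: the shift along the tool's x, y, z as a fraction of full scale, then the turn, a rotation vector about the tool's x, y, z as a fraction of full scale, then the closure, from 0 (fully open) to 1 (shut). A call has 1 to 12 rows; each row is the pose to reach, as a shift and turn from the pose commanded when the call began, along the tool's axes at that moment; what a row does not reach only later rows make up. Full scale, the value 1, is 0.1 m for a shift and 45 degrees for a turn. A row lasts 1/10 s, in which the tool goes at most 50 mm and 8.59 degrees, less where a joint would pass 70% of its speed; a pose out of reach is approached as far as the arm can. A call with a number of a shift or a turn outside -1 to 1 is refused whole. A call with a gripper value outside its range is refused whole. The fingers move at their own pace and stop on an object; FORCE is the grip in N (left out, the last holds). Time passes only in rows, so rows that repeat a pose let the fingers close. It gives the time, the measured TCP pose, the force, the opening and the grip force at its end, in the units of the state.
- status.sense(): the state, without advancing time (a new reading comes with each control period).
- capture(name): name is "scene" or "top"; returns (picture, depth): 480x640x3 uint8, red, green, blue; 480x640 float32, mm along the optical axis (not along the pixel's ray), 0 where there is no reading.
- camera_info(name): a dict with "K" (3x3 intrinsics, pixels), "camera_from_world" (4x4, takes a point from world to camera coordinates). Camera axes: x right, y up, looking along -z (the intrinsics and any distortion apply to the point x, -y, -z); pixel columns grow to the right and rows downward; lengths in mm; the calibration is good to about 2 mm. A picture is of the moment at which its call begins. camera_info takes no time and is no camera call.
- ticket.finish_job(): hands the job in; it is judged then, once.
The state is a dict: "time_s": time; "joints": joint angles; "dq": joint speeds; "tau": joint torques, N m; "eef_pos": TCP position; "ee_rot": TCP orientation; "force": force on the tool from outside, world axes, zero at the start; "wrist_torque": the same for the moment, N m; "grip_width": opening from 0.0 (shut) to 1.0 (fully open); "grip_force": force on a finger pad.
Only numpy, scipy, OpenCV 4.12 (cv2) and the standard library are available. Lean on these libraries where they do the work, as an engineer would, in place of code of your own. Each camera call takes 0.05 s, during which the arm holds its last target. There are 200 camera calls.

## Task

Make up the alignment kit: take the red horseshoe shim off the shim rail, hang it astride the bar of the blue-trayed kit carrier, on the bare bar to either side of the black grip, and let go of it while the carrier still stands on the bench. Then take the carrier by its black grip, lift it about 10 cm clear of the bench with the shim and the parts in its tray aboard, and keep it level and still in the air; finish while holding it so. Leave the other two shims hanging on the rail.

Things in the scene. Friction and masses are not known exactly. Their poses are not given: they have to be found in the camera images.
- shim_red: Red plastic horseshoe shim, a flat rigid U hung legs down: 75 mm wide (own x), 10 mm thick (own y, along its bar), 110 mm tall (own z, up), 55 g. Origin: mid-thickness, middle of the slot's roof, where it sits on the bar; 36 mm of solid crown above (grasp it across the thickness), below it a 30 mm wide slot between legs reaching 74 mm down. On the rail at any of three places.
- shim_yellow: Yellow shim of the same shape and size as the red one, origin alike. To be left hanging on the rail.
- shim_green: Green shim of the same shape and size as the red one, origin alike. To be left hanging on the rail.
- shim_rail: Fixed grey stand: base plate 90 x 280 x 8 mm with two end posts, 118 mm high, at 128 mm either side along its own y, which carry a round steel bar, 14 mm in diameter, along own y, its axis 105 mm above the bench. Origin: centre of the underside, own z up. Shims hang near own y = -75, 0, +75 mm.
- carrier: Loose kit carrier, 450 g plus or minus a third: blue open tray 130 (own x) x 236 mm (own y), walls 35 mm high; aluminium end plates at own y = -120 and +120 mm, 147 mm high; between them a round steel bar, 14 mm thick, along own y over the tray's middle, axis 130 mm above the underside. Origin: centre of the underside, own z up. A hung shim's origin sits 137 mm above the underside.
- carrier_grip (a point): Centre of the carrier's black ribbed grip, on the bar's axis, 130 mm above the carrier's underside; axes as the carrier's. The grip is 23 mm wide (own x), 60 mm long (own y), 23 mm high, in the middle of the bar; bare bar lies from 30 to 118 mm either side of its centre.
- bushing: Loose orange-brown bushing, 34 mm in diameter, 30 mm high, lying in the carrier's tray near one end; origin at the centre of its underside. It stays in the tray.
- nut: Loose steel M16 nut, 24 x 27 x 13 mm, in the carrier's tray near the other end; origin at the centre of its underside. It stays in the tray.
Mind the look-alikes: they are no part of the job. Of the things that look like the shim_red, the larger one is meant.

How it is judged (in metres and radians):
On the way, in this order (a step that is already met when the one before it is completed fails the run):
1. the red shim hangs astride the carrier's bar beside the grip, let go, with the carrier still standing on the bench (x of shim_red in the frame of carrier between -0.015 and 0.015 m and z of shim_red in the frame of carrier between 0.127 and 0.147 m and angle between shim_red's own z axis and vertical below 0.35 rad and (y of shim_red in the frame of carrier between 0.032 and 0.116 m or y of shim_red in the frame of carrier between -0.116 and -0.032 m) and contact force between the fingers and shim_red below 0.2 N and height (world z) of carrier below 0.006 m and angle between carrier's own z axis and vertical below 0.05 rad), for 0.2 s.
2. the carrier is lifted clear of the bench by its grip with the shim on its bar (x of shim_red in the frame of carrier between -0.015 and 0.015 m and z of shim_red in the frame of carrier between 0.127 and 0.147 m and angle between shim_red's own z axis and vertical below 0.35 rad and (y of shim_red in the frame of carrier between 0.032 and 0.116 m or y of shim_red in the frame of carrier between -0.116 and -0.032 m) and contact force between the fingers and shim_red below 0.2 N and height (world z) of carrier above 0.06 m and contact force between the fingers and carrier above 1 N and distance between the grasp point and carrier_grip below 0.045 m), for 0.2 s.
At the end, for the whole second after the job is handed in: Carrier held by its grip with its underside 60 to 200 mm up, within 0.09 rad of level, below 30 mm/s, clear of the rail; red shim astride the bare bar (15 mm sideways, 10 mm in height, 32 to 116 mm from the grip's centre), untouched by fingers; bushing and nut in the tray (x of shim_red in the frame of carrier between -0.015 and 0.015 m and z of shim_red in the frame of carrier between 0.127 and 0.147 m and angle between shim_red's own z axis and vertical below 0.35 rad and (y of shim_red in the frame of carrier between 0.032 and 0.116 m or y of shim_red in the frame of carrier between -0.116 and -0.032 m) and contact force between the fingers and shim_red below 0.2 N and height (world z) of carrier between 0.06 and 0.2 m and angle between carrier's own z axis and vertical below 0.09 rad and linear speed of carrier below 0.03 m/s and angular speed of carrier below 0.2 rad/s and contact force between the fingers and carrier above 2 N and distance between the grasp point and carrier_grip below 0.045 m and contact force between shim_rail and carrier below 0.2 N and x of bushing in the frame of carrier between -0.065 and 0.065 m and y of bushing in the frame of carrier between -0.118 and 0.118 m and z of bushing in the frame of carrier between -0.01 and 0.04 m and x of nut in the frame of carrier between -0.065 and 0.065 m and y of nut in the frame of carrier between -0.118 and 0.118 m and z of nut in the frame of carrier between -0.01 and 0.04 m); the arm keeps its last pose, push and grip.
It fails at once if the yellow or green shim moved more than 40 mm (distance of any of shim_yellow, shim_green from where it was at the start of the episode above 0.04 m).
It fails at once if the carrier tipped by more than 0.35 rad (angle between carrier's own z axis and vertical above 0.35 rad).
It also fails if it takes over 51 s, if anything falls off the work surface, if the arm or the gripper's body presses on something with over 40 N, if the wrist force passes 120 N, or if a joint passes its speed limit or range.

## Working session

There is one attempt and no reset: what is moved stays moved. The work goes in short steps, Python scripts to look and compute and a shell command to move; the robot and the scene stay as the last step left them, time stands still between calls to the robot, and variables do not carry over. Pictures are saved under pics/ and viewed, at most 10 in all, crops included, and the job is handed in when it is done.

```bash
mkdir -p pics; ls; python3 - <<'E'
from rig import status,capture,camera_info
import cv2,numpy as np
s=status.sense();print(s)
for n in("scene","top"):
    p,d=capture(n);cv2.imwrite(f"pics/{n}0.png",p[:,:,::-1]);np.savez(f"{n}0.npz",p=p,d=d)
    c=camera_info(n);print(n,{k:(np.round(v,4).tolist() if not isinstance(v,str) else v) for k,v in c.items()})
E
```

```text
pics
{'time_s': 0.0, 'joints': array([ 1.08059727e+00,  3.13431961e-01,  1.49841152e+00, -5.99160015e-06,
        1.33099731e+00, -2.23378234e-01]), 'dq': array([ 0.00098271,  0.00069064, -0.00104791,  0.00125023,  0.00010386,
       -0.00147267]), 'tau': array([ 8.26854966e-05, -4.12261641e+01, -2.59748411e+01, -8.49124513e-05,
        4.04350998e-03, -1.00661973e-05]), 'eef_pos': array([138.4084061 , 506.38927606, 404.1537938 ]), 'ee_rot': array([-2.15239905e-04,  1.33014285e-01,  9.91113924e-01, -5.85782440e-04]), 'force': array([-0.44363878,  0.06386666,  0.8214523 ]), 'wrist_torque': array([ 0.00319835,  0.0143528 , -0.01676208]), 'grip_force': 0.0, 'grip_width': 0.9994164912027126}
scene {'K': [[491.7607, 0.0, 317.8084], [0.0, 491.7607, 238.0945], [0.0, 0.0, 1.0]], 'camera_from_world': [[0.9098, -0.4148, 0.0146, -460.797], [0.1737, 0.4125, 0.8942, -208.328], [-0.3769, -0.811, 0.4474, -955.6316], [0.0, 0.0, 0.0, 1.0]]}
top {'K': [[471.4985, 0.0, 315.4346], [0.0, 471.4985, 238.1145], [0.0, 0.0, 1.0]], 'camera_from_world': [[0.0059, -1.0, -0.0054, 31.0229], [0.9941, 0.0053, 0.1082, -518.8677], [-0.1081, -0.006, 0.9941, -984.5379], [0.0, 0.0, 0.0, 1.0]]}
```

View pics/scene0.png

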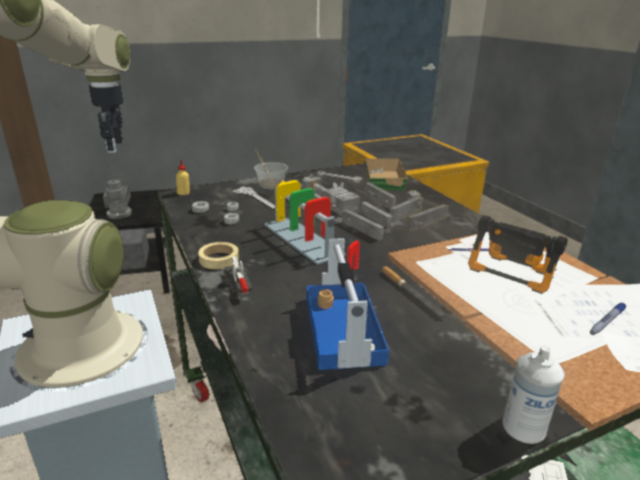

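View pics/top0.png

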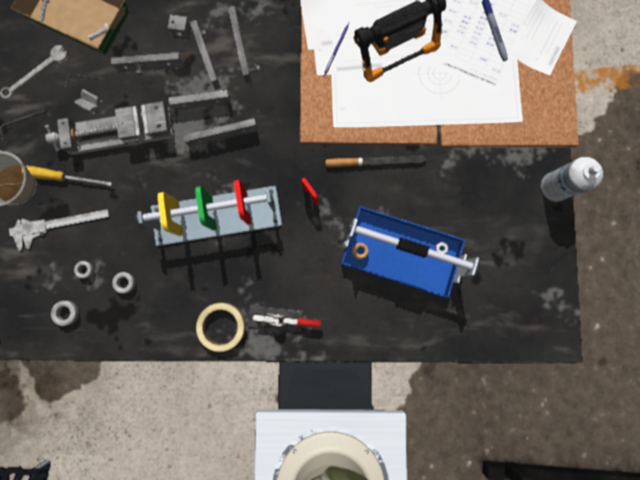

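The candidates for the red shim are:
- Tall red U hanging on the rail's right-hand place: top (241,200), scene (318,218).
- Smaller red piece standing off the rail: top (310,190), scene (353,255).
- Red plier handle: top (308,323), scene (243,284).

I choose the one on the rail, since it is the larger. Next I'll measure it and check with a close crop.

```bash
cat > h.py <<'E'
import numpy as np,cv2
from rig import status,capture,camera_info
def cloud(n,d):
    c=camera_info(n);K=np.array(c["K"]);T=np.linalg.inv(np.array(c["camera_from_world"]))
    v,u=np.mgrid[:480,:640]
    P=np.stack([(u-K[0,2])*d/K[0,0],-(v-K[1,2])*d/K[1,1],-d,np.ones_like(d)],-1)@T.T
    P=P[...,:3];P[d==0]=np.nan
    return P
def proj(n,X):
    c=camera_info(n);K=np.array(c["K"]);T=np.array(c["camera_from_world"])
    q=T[:3,:3]@np.asarray(X,float)+T[:3,3];return K[0,2]+K[0,0]*q[0]/-q[2],K[1,2]+K[1,1]*q[1]/q[2]
def hsv(p):return cv2.cvtColor(np.ascontiguousarray(p),cv2.COLOR_RGB2HSV)
def fitl(Q):
    Q=Q[:,:2];m=Q.mean(0)
    for _ in range(5):
        vx,vy,x,y=cv2.fitLine(Q.astype(np.float32),cv2.DIST_HUBER,0,.01,.01).ravel()
        r=abs((Q-[x,y])@[-vy,vx]);Q=Q[r<8]
    t=(Q-[x,y])@[vx,vy];return np.array([x,y]),np.array([vx,vy]),t.min(),t.max(),len(Q)
E
python3 - <<'E'
from h import *
np.set_printoptions(precision=1,suppress=True)
W={}
for n in("scene","top"):
    z=np.load(n+"0.npz");p,d=z["p"],z["d"];P=cloud(n,d);h=hsv(p);W[n]=(p,P)
    H,S,V=h[...,0],h[...,1],h[...,2]
    base=(S>130)&(V>60)&(P[...,2]>15)&(P[...,0]>200)
    for nm,m in(("red",base&((H<6)|(H>174))),("yel",base&(H>20)&(H<35)),("grn",base&(H>45)&(H<85)),("orange",(S>110)&(V>60)&(H>=7)&(H<18)&(P[...,0]>200)&(P[...,0]<560))):
        k,l,st,ce=cv2.connectedComponentsWithStats(m.astype(np.uint8))
        for i in range(1,k):
            if st[i,4]>25:
                Q=P[l==i];Q=Q[~np.isnan(Q).any(1)];
                if len(Q): print(n,nm,ce[i],st[i,4],"med",np.median(Q,0),"lo",np.percentile(Q,3,0),"hi",np.percentile(Q,97,0))
    # bars
    for nm,(x0,x1,y0,y1,z0,z1) in dict(rail=(300,620,50,420,96,114),car=(300,620,-330,20,118,140)).items():
        m=(P[...,0]>x0)&(P[...,0]<x1)&(P[...,1]>y0)&(P[...,1]<y1)&(P[...,2]>z0)&(P[...,2]<z1)&((S<60))
        Q=P[m]
        if len(Q)>10:
            o,v,a,b,k=fitl(Q);print(n,nm,"mid",o+v*(a+b)/2,"dir",v,np.degrees(np.arctan2(v[1],v[0])),"len",b-a,k,"z",np.percentile(Q[:,2],[5,50,95]))
a=cv2.resize(W["top"][0][150:280,130:350],None,fx=3,fy=3,interpolation=3)
b=cv2.resize(W["scene"][0][170:300,250:400],None,fx=3,fy=3)[:390]
cv2.imwrite("pics/crop.png",np.vstack([a,np.pad(b,((0,0),(0,660-450),(0,0)))])[:600,:,::-1][:,:] if 0 else cv2.resize(np.hstack([a,b]),None,fx=.7,fy=.7)[...,::-1])
E
```

```text
scene red [315.  213.1] 580 med [567.7 172.6 118.1] lo [547.5 166.2  44.8] hi [621.8 183.8 147.1]
scene red [322.5 228.8] 54 med [600.8 180.1  60.9] lo [597.8 174.3  41.8] hi [606.1 185.3  78.7]
scene red [352.8 253.4] 231 med [618.5  42.   54.6] lo [597.1  26.4  18.6] hi [640.2  55.7  77.2]
scene red [243.  285.1] 81 med [339.1  35.   33. ] lo [332.5  20.9  24.3] hi [346.4  63.1  35.6]
scene yel [182.4 180.7] 199 med [337.  725.7  47. ] lo [320.9 716.9  17.3] hi [355.3 738.4  75.4]
scene yel [283.9 196. ] 486 med [541.1 317.6 119.4] lo [522.3 311.5  42.2] hi [594.5 331.3 147. ]
scene grn [298.1 203.8] 454 med [553.  246.1 121.9] lo [535.4 240.4  48.8] hi [602.2 257.3 147. ]
scene orange [325.4 298. ] 166 med [491.2 -74.7  24.7] lo [480.3 -81.5  10.5] hi [504.2 -53.6  33.4]
scene rail mid [566.1 248.5] dir [ 0.2 -1. ] -79.64333 len 270.331909388195 130 z [ 98.7 107.1 112.6]
scene car mid [ 487.5 -157.3] dir [0.3 1. ] 72.940834 len 250.8793740496844 478 z [121.5 134.8 139.5]
top red [309.5 190.4] 148 med [615.4  45.7  74. ] lo [595.7  31.   22.2] hi [636.   62.6  79.2]
top red [241.2 201. ] 347 med [578.5 179.1 144.2] lo [545.8 170.8  63.2] hi [616.3 188.6 150.4]
top red [308.7 322.8] 153 med [339.3  46.3  34.6] lo [332.7  25.3  29. ] hi [347.   69.4  38.8]
top yel [ 44.8 173.2] 275 med [660.  631.8  21.2] lo [649.6 595.9  15.8] hi [672.8 664.8  25.5]
top yel [168.  212.8] 559 med [556.4 323.8 131.2] lo [522.4 316.   54.9] hi [593. 333. 150.]
top grn [200.4 204.3] 220 med [570.3 253.8 147.1] lo [536.5 246.1 136.1] hi [602.6 263.1 150.8]
top orange [359.6 251.1] 90 med [490.5 -60.2  32.6] lo [478.4 -74.   20.2] hi [503.9 -47.2  35.7]
top rail mid [568.5 253.5] dir [ 0.2 -1. ] -80.39445 len 271.2694111855534 679 z [104.7 110.5 113.4]
top car mid [ 490.3 -152.9] dir [0.3 1. ] 72.18984 len 251.83807610963572 696 z [131.  136.1 139.5]
```

View pics/crop.png

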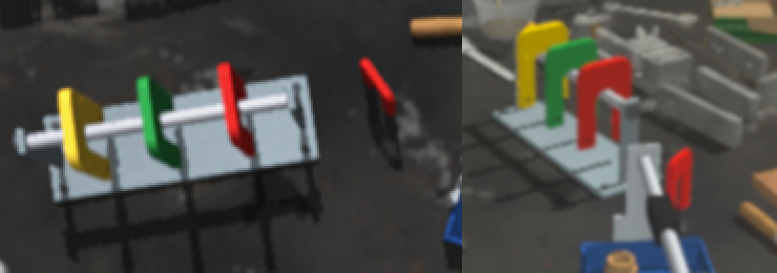

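The crop confirms it. The red U hanging nearest the rail's right post is the full-size one, and the one standing free at (618,45) is smaller. I'll refine the crown and bar values and work out the first move.

```bash
cat >> h.py <<'E'
def go(x,y,yaw,z,s=None):
    """tool-axis fractions from measured pose to flange target (mm, deg)"""
    s=s or status.sense();w,a,b,c=s["ee_rot"]
    from scipy.spatial.transform import Rotation as R
    r=R.from_quat([a,b,c,w]);q=np.radians(yaw)
    t=R.from_matrix(np.array([[-np.sin(q),np.cos(q),0],[np.cos(q),np.sin(q),0],[0,0,-1]]).T)
    d=r.inv().apply(np.array([x,y,z])-s["eef_pos"])/100
    print("shift",d.round(3),"turn",((r.inv()*t).as_rotvec()/(np.pi/4)).round(3),"t",s["time_s"])
E
python3 - <<'E'
from h import *
np.set_printoptions(precision=1,suppress=True)
for n in("scene","top"):
    z=np.load(n+"0.npz");p,d=z["p"],z["d"];P=cloud(n,d);h=hsv(p);H,S,V=[h[...,i] for i in range(3)]
    m=(S>130)&((H<6)|(H>174))&(P[...,2]>(143 if n=="top" else 120))&(P[...,1]>100)
    o,v,a,b,k=fitl(P[m]);print(n,"crown mid",o+v*(a+b)/2,np.degrees(np.arctan2(v[1],v[0])),b-a,k,P[m][:,2].max())
    # grip black
    m=(V<70)&(P[...,2]>120)&(P[...,2]<150)&(P[...,0]>440)&(P[...,0]<540)&(P[...,1]<-90)&(P[...,1]>-220)
    o,v,a,b,k=fitl(P[m]);print(n,"grip mid",o+v*(a+b)/2,np.degrees(np.arctan2(v[1],v[0])),b-a,k,np.percentile(P[m][:,2],[5,50,95]))
go(580,178,100,420)
E
```

```text
scene crown mid [584.8 174.6] 9.81931 77.82935574198143 270 148.87602031244
scene grip mid [ 488.3 -155.3] 60.81193 61.66063558972914 142 [128.5 140.  141.7]
top crown mid [582.7 180.7] 10.828467 67.95728535552126 181 151.73722906998717
top grip mid [ 489.4 -150.9] 73.77571 57.0894636255599 244 [137.5 140.7 143.3]
shift [-5.1 -2.  -0.2] turn [-0.  -0.  -0.6] t 0.1
```

```bash
python3 -m crank '[[-0.5,-0.2,-0.1,0,0,0,0.4],[-1,-0.4,-0.15,0,0,0,0.4],[-1,-0.4,-0.15,0,0,0,0.4],[-1,-0.4,-0.15,0,0,0,0.4]]' 20
python3 -m crank '[[-0.5,-0.2,0,0,0,0,0.4],[-1,-0.4,0,0,0,0,0.4],[-1,-0.4,0,0,0,0,0.4]]'
python3 -m crank '[[-0.5,-0.2,0,0,0,0,0.4],[-1,-0.4,0,0,0,0,0.4],[-1,-0.4,0,0,0,0,0.4]]'
python3 -m crank '[[-0.5,-0.2,0,0,0,0,0.4],[-1,-0.4,0,0,0,0,0.4],[-1,-0.4,0,0,0,0,0.4]]'
python3 -m crank '[[-0.5,-0.2,0,0,0,-0.18,0.4],[-0.9,-0.4,0,0,0,-0.36,0.4],[-1,-0.4,0,0,0,-0.55,0.4],[-1,-0.4,0,0,0,-0.55,0.4],[-1,-0.4,0,0,0,-0.55,0.4],[-1,-0.4,0,0,0,-0.55,0.4]]'
python3 -c "from h import *;go(581,179.5,100.3,320)"
```

```text
time_s: 0.5
eef_pos: [225.2, 440.9, 419.6]
ee_rot: [-0.0, 0.134, 0.991, -0.0]
force: [-0.1, -0.3, -0.0]
grip_width: 0.601
grip_force: 0.0
time_s: 0.8
eef_pos: [312.2, 375.3, 419.2]
ee_rot: [-0.0, 0.134, 0.991, -0.0]
force: [-0.9, 0.8, 0.2]
grip_width: 0.604
grip_force: 0.0
time_s: 1.1
eef_pos: [398.3, 310.4, 419.1]
ee_rot: [-0.0, 0.134, 0.991, -0.0]
force: [-0.8, -0.5, 0.9]
grip_width: 0.6
grip_force: 0.0
time_s: 1.4
eef_pos: [484.3, 245.5, 418.8]
ee_rot: [-0.0, 0.134, 0.991, -0.0]
force: [-0.5, -0.0, -0.2]
grip_width: 0.599
grip_force: 0.0
time_s: 2.0
eef_pos: [566.9, 183.3, 419.9]
ee_rot: [-0.0, -0.082, 0.997, 0.0]
force: [0.7, 0.6, -0.1]
grip_width: 0.599
grip_force: 0.0
shift [-0.133 -0.061  0.999] turn [ 0.   -0.   -0.02] t 2.0
```

```bash
python3 -m crank '[[-0.13,-0.06,0.3,0,0,-0.02,0.4],[-0.13,-0.06,0.6,0,0,-0.02,0.4],[-0.13,-0.06,1,0,0,-0.02,0.4],[-0.13,-0.06,1,0,0,-0.02,0.4]]'
python3 -c "
from h import *
go(581,179.5,100.3,292)
p,d=capture('scene');q,e=capture('top')
cv2.imwrite('pics/g1.png',np.hstack([cv2.resize(p[130:290,220:400],None,fx=2.2,fy=2.2),cv2.resize(q[130:290,160:340],None,fx=2.2,fy=2.2)])[...,::-1])"
```

```text
time_s: 2.4
eef_pos: [580.3, 178.8, 315.2]
ee_rot: [-0.005, -0.09, 0.996, -0.0]
force: [0.2, -0.6, 0.3]
grip_width: 0.603
grip_force: 0.0
shift [-0.01   0.006  0.232] turn [ 0.001 -0.012  0.001] t 2.4
```

View pics/g1.png

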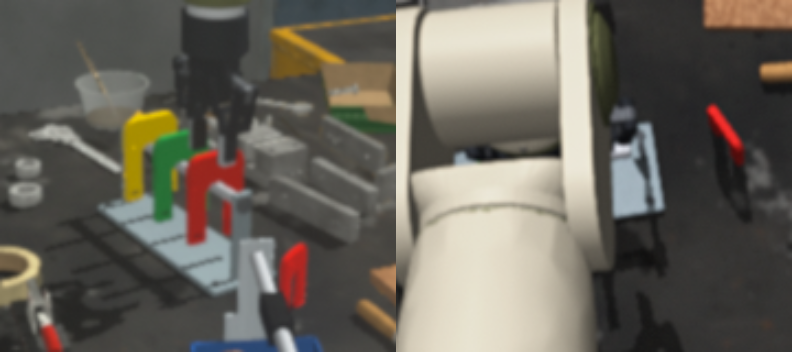

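```bash
python3 -c "
from h import *
for X in [(583,179,149),(585.5,153,142),(576,206,142)]:
  u,v=proj('scene',X);print((u-220)*2.2,(v-130)*2.2)"
```

```text
213.0588017521258 151.48349491999866
224.36279419816387 164.773081609063
198.11762755037768 149.89316183146596
```

The view matches. The fingers straddle the red crown: the near tip is at crop (228,162), and I predicted (224,165). Next I descend, grip and lift.

```bash
python3 -m crank '[[-0.01,0,0.12,0,0,0,0.4],[-0.01,0,0.23,0,0,0,0.4],[-0.01,0,0.23,0,0,0,0.6],[-0.01,0,0.23,0,0,0,0.8],[-0.01,0,0.23,0,0,0,1],[-0.01,0,0.23,0,0,0,1],[-0.01,0,0.23,0,0,0,1],[-0.01,0,0.23,0,0,0,1],[-0.01,0,0.23,0,0,0,1]]' 40
python3 -m crank '[[0,0,-0.1,0,0,0,1],[0,0,-0.2,0,0,0,1],[0,0,-0.3,0,0,0,1],[0,0,-0.3,0,0,0,1]]'
python3 -c "
from h import *
go(581,179.5,100.3,435)"
```

```text
time_s: 3.4
eef_pos: [582.9, 178.1, 297.1]
ee_rot: [0.0, -0.09, 0.996, 0.0]
force: [-0.3, 0.2, 3.3]
grip_width: 0.107
grip_force: 43.1
time_s: 3.8
eef_pos: [583.0, 178.1, 328.7]
ee_rot: [0.002, -0.09, 0.996, 0.0]
force: [0.6, 0.3, -1.4]
grip_width: 0.108
grip_force: 42.7
shift [ 0.014  0.017 -1.063] turn [-0.     0.004  0.001] t 3.8
```

```bash
python3 -m crank '[[0,0,-0.3,0,0,0,1],[0,0,-0.6,0,0,0,1],[0,0,-0.9,0,0,0,1],[0,0,-1,0,0,0,1],[0,0,-1,0,0,0,1],[0,0,-1,0,0,0,1]]'
python3 -m crank '[[0,0,-0.15,0,0,0,1],[0,-0.3,-0.15,0,0,0,1],[0,-0.6,-0.15,0,0,0,1],[0,-1,-0.15,0,0,0,1],[0,-1,-0.15,0,0,0,1],[0,-1,-0.15,0,0,0,1],[0,-1,-0.15,0,0,0,1]]'
python3 -c "
from h import *
np.set_printoptions(precision=1,suppress=True)
s=status.sense();print(s['eef_pos'])
p,d=capture('scene');q,e=capture('top')
cv2.imwrite('pics/g2.png',np.hstack([cv2.resize(p[100:300,220:420],None,fx=2,fy=2),cv2.resize(q[120:320,200:400],None,fx=2,fy=2)])[...,::-1])
for n,p,d in(('scene',p,d),('top',q,e)):
    P=cloud(n,d);h=hsv(p);H,S,V=[h[...,i] for i in range(3)]
    m=(S>130)&((H<6)|(H>174))&(P[...,2]>150)
    if m.sum()>20:
        o,v,a,b,k=fitl(P[m]);print(n,o+v*(a+b)/2,np.degrees(np.arctan2(v[1],v[0])),b-a,k,np.percentile(P[m],[1,99],axis=0))
        np.save('red_'+n,P[m])
go(467.5,-223,72.8,440)
"
```

```text
time_s: 4.4
eef_pos: [582.8, 178.1, 424.9]
ee_rot: [-0.001, -0.09, 0.996, -0.0]
force: [-1.2, -0.1, -1.3]
grip_width: 0.108
grip_force: 42.6
time_s: 5.1
eef_pos: [600.7, 80.5, 440.7]
ee_rot: [-0.001, -0.091, 0.996, 0.0]
force: [-0.1, -0.2, -1.2]
grip_width: 0.105
grip_force: 42.6
[600.7  80.5 440.7]
scene [602.1  75. ] 10.124549 79.42880530428619 862 [[564.3  65.8 184.4]
 [639.   84.7 290.9]]
top [576.9  75.3] 18.166471 28.02879585410635 71 [[563.   67.8 271.5]
 [590.4  83.6 409.5]]
shift [ 1.9 -2.7  0. ] turn [ 0.  -0.   0.6] t 5.2
```

View pics/g2.png

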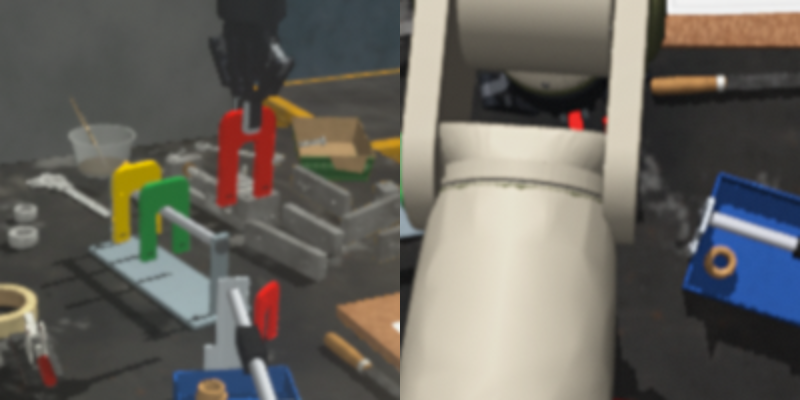

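The shim hangs straight and centred in the grip, at crop (247,160). Yellow and green are undisturbed. I'm carrying it to the carrier's nut side.

```bash
python3 -m crank '[[0.2,-0.2,0,0,0,0,1],[0.4,-0.5,0,0,0,0,1],[0.6,-0.8,0,0,0,0,1],[0.7,-1,0,0,0,0,1],[0.7,-1,0,0,0,0,1]]'
python3 -m crank '[[0.3,-0.3,0,0,0,0,1],[0.5,-0.6,0,0,0,0,1],[0.6,-0.8,0,0,0,0,1],[0.7,-1,0,0,0,0,1],[0.7,-1,0,0,0,0,1]]'
python3 -m crank '[[0.2,-0.2,0,0,0,0.1,1],[0.4,-0.4,0,0,0,0.2,1],[0.5,-0.6,0,0,0,0.35,1],[0.5,-0.7,0,0,0,0.5,1],[0.5,-0.7,0,0,0,0.61,1],[0.5,-0.7,0,0,0,0.61,1],[0.5,-0.7,0,0,0,0.61,1],[0.5,-0.7,0,0,0,0.61,1]]'
python3 -c "
from h import *
np.set_printoptions(precision=1,suppress=True)
s=status.sense();print(s['eef_pos'])
p,d=capture('scene');q,e=capture('top')
cv2.imwrite('pics/g3.png',np.hstack([cv2.resize(p[170:400,260:430],None,fx=2,fy=2),cv2.resize(q[170:400,300:500],None,fx=2,fy=2)])[...,::-1])
P=cloud('scene',d);h=hsv(p);H,S,V=[h[...,i] for i in range(3)]
m=(S>130)&((H<6)|(H>174))&(P[...,2]>150)
o,v,a,b,k=fitl(P[m]);print(o+v*(a+b)/2,np.degrees(np.arctan2(v[1],v[0])),b-a,k,np.percentile(P[m],[1,99],axis=0))
go(467.2,-223.2,72.6,380)
"
```

```text
time_s: 5.7
eef_pos: [549.4, -32.6, 441.8]
ee_rot: [-0.0, -0.089, 0.996, -0.0]
force: [0.2, 0.5, -1.4]
grip_width: 0.106
grip_force: 42.6
time_s: 6.2
eef_pos: [499.0, -143.0, 441.6]
ee_rot: [-0.0, -0.09, 0.996, -0.0]
force: [-0.2, -0.1, -1.2]
grip_width: 0.112
grip_force: 42.6
time_s: 7.0
eef_pos: [462.8, -219.3, 441.7]
ee_rot: [0.0, 0.147, 0.989, 0.0]
force: [-0.7, -0.2, -0.8]
grip_width: 0.107
grip_force: 42.6
[ 462.8 -219.3  441.7]
[ 462.9 -225.1] -16.937492 75.75026411020326 1662 [[ 427.4 -236.7  184.3]
 [ 498.1 -211.8  292.1]]
shift [-0.1 -0.   0.6] turn [0. 0. 0.] t 7.1
```

View pics/g3.png

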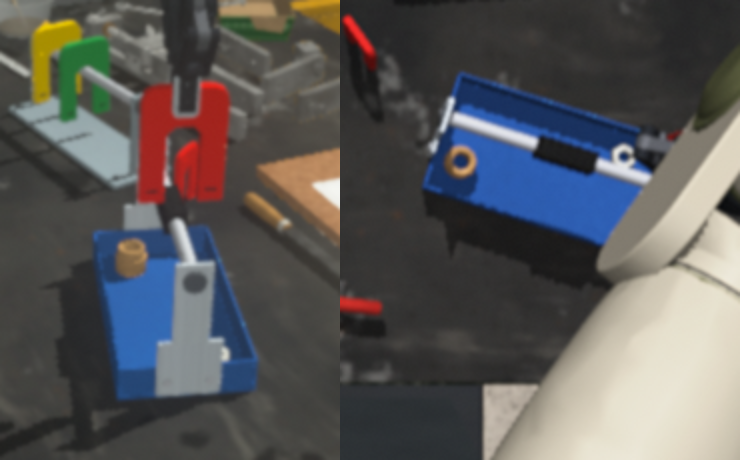

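The shim (crop left, (183,140)) is over the bare bar past the grip. The nut is at this end and the bushing at the other. Lowering now.

```bash
python3 -m crank '[[-0.05,-0.02,0,0,0,0,1],[-0.05,-0.02,0.2,0,0,0,1],[-0.05,-0.02,0.4,0,0,0,1],[-0.05,-0.02,0.6,0,0,0,1],[-0.05,-0.02,0.6,0,0,0,1],[-0.05,-0.02,0.6,0,0,0,1]]'
python3 -c "
from h import *
np.set_printoptions(precision=1,suppress=True)
p,d=capture('scene')
cv2.imwrite('pics/g4.png',cv2.resize(p[210:390,270:410],None,fx=3,fy=3)[...,::-1])
go(467.2,-223.2,72.6,322)
"
```

```text
time_s: 7.7
eef_pos: [466.9, -223.6, 382.3]
ee_rot: [0.0, 0.148, 0.989, -0.0]
force: [0.3, -0.2, -0.3]
grip_width: 0.108
grip_force: 42.6
shift [-0.   0.   0.6] turn [-0.  0.  0.] t 7.75
```

View pics/g4.png

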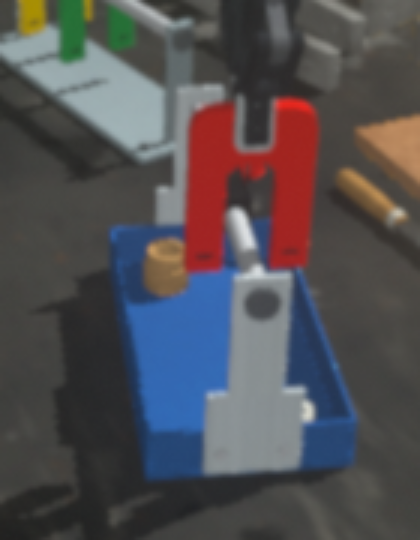

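The legs at crop (205,250) and (290,250) straddle the bar at (243,240). Continuing down.

```bash
python3 -m crank '[[0,0,0.2,0,0,0,1],[0,0,0.4,0,0,0,1],[0,0,0.54,0,0,0,1],[0,0,0.58,0,0,0,1],[0,0,0.58,0,0,0,1],[0,0,0.58,0,0,0,1]]'
```

```text
time_s: 8.35
eef_pos: [466.9, -223.6, 324.9]
ee_rot: [0.001, 0.149, 0.989, -0.001]
force: [-0.3, -0.4, -1.2]
grip_width: 0.11
grip_force: 42.6
```

```bash
python3 -m crank '[[0,0,0.01,0,0,0,1],[0,0,0.02,0,0,0,1],[0,0,0.02,0,0,0,1],[0,0,0.02,0,0,0,1]]'; python3 -m crank '[[0,0,0.01,0,0,0,1],[0,0,0.02,0,0,0,1],[0,0,0.02,0,0,0,1]]'
```

```text
time_s: 8.75
eef_pos: [466.7, -223.5, 322.1]
ee_rot: [0.0, 0.149, 0.989, -0.0]
force: [0.7, -0.3, 2.0]
grip_width: 0.104
grip_force: 43.1
time_s: 9.05
eef_pos: [466.7, -223.4, 321.8]
ee_rot: [0.001, 0.148, 0.989, -0.001]
force: [-5.2, 3.0, 17.9]
grip_width: 0.108
grip_force: 45.5
```

```bash
python3 -m crank '[[0,0,-0.02,0,0,0,1],[0,0,-0.02,0,0,0,1],[0,0,-0.02,0,0,0,0.8],[0,0,-0.02,0,0,0,0.65],[0,0,-0.02,0,0,0,0.6],[0,0,-0.02,0,0,0,0.6],[0,0,-0.02,0,0,0,0.6],[0,0,-0.02,0,0,0,0.6]]'
python3 -m crank '[[0,0,-0.1,0,0,0,0.6],[0,0,-0.3,0,0,0,0.6],[0,0,-0.6,0,0,0,0.6],[0,0,-1,0,0,0,0.6],[0,0,-1,0,0,0,0.6],[0,0,-1,0,0,0,0.6]]'
python3 -c "
from h import *
np.set_printoptions(precision=1,suppress=True)
p,d=capture('scene');q,e=capture('top')
cv2.imwrite('pics/g5.png',cv2.resize(p[210:390,270:410],None,fx=3,fy=3)[...,::-1])
P=cloud('scene',d);h=hsv(p);H,S,V=[h[...,i] for i in range(3)]
m=(S>130)&((H<6)|(H>174))&(P[...,2]>60)&(P[...,1]<-150)
o,v,a,b,k=fitl(P[m]);print(o+v*(a+b)/2,np.degrees(np.arctan2(v[1],v[0])),b-a,k,np.percentile(P[m],[1,99],axis=0))
for n,p,d in(('scene',p,d),('top',q,e)):
    P=cloud(n,d);V=hsv(p)[...,2]
    m=(V<70)&(P[...,2]>120)&(P[...,2]<150)&(P[...,0]>440)&(P[...,0]<540)&(P[...,1]<-100)&(P[...,1]>-205)
    if m.sum()>20:
        o,v,a,b,k=fitl(P[m]);print(n,'grip',o+v*(a+b)/2,np.degrees(np.arctan2(v[1],v[0])),b-a,k,np.percentile(P[m][:,2],[5,50,95]))
go(489.5,-153.5,-17.4,410)
"
```

```text
time_s: 9.85
eef_pos: [466.7, -223.4, 321.7]
ee_rot: [-0.0, 0.149, 0.989, 0.0]
force: [0.8, 0.2, -0.3]
grip_width: 0.403
grip_force: 0.0
time_s: 10.45
eef_pos: [466.5, -223.3, 422.7]
ee_rot: [0.001, 0.149, 0.989, -0.0]
force: [-0.0, 0.1, -0.9]
grip_width: 0.403
grip_force: 0.0
[ 467.9 -229.8] -17.166697 77.56779911731545 1321 [[ 432.4 -242.    67.8]
 [ 503.2 -169.5  173.5]]
scene grip [ 490.8 -147.9] 69.382675 35.86246019515507 70 [136.  140.2 142. ]
top grip [ 489.4 -151.3] 71.92913 56.915558144818775 243 [137.8 140.6 143.3]
shift [-0.   0.7  0.1] turn [-0. -0.  2.] t 10.55
```

View pics/g5.png

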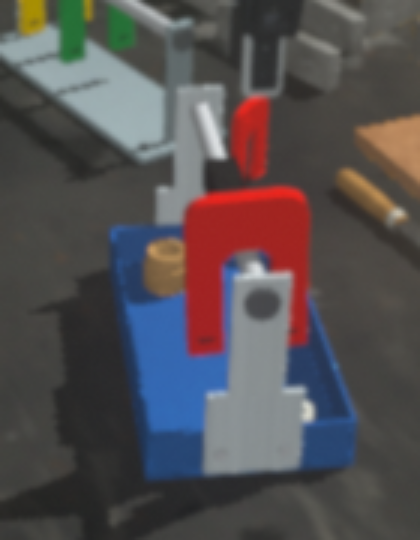

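The shim hangs upright astride the bar, crown at crop (247,215), with the carrier flat on the bench. Now to the grip: turn 90° above it.

```bash
python3 -m crank '[[0,0.2,0,0,0,0.15,0.3],[0,0.5,0,0,0,0.3,0.3],[0,0.73,0,0,0,0.45,0.3],[0,0.73,0,0,0,0.6,0.3],[0,0.73,0,0,0,0.75,0.3],[0,0.73,0,0,0,0.9,0.3],[0,0.73,0,0,0,1,0.3],[0,0.73,0,0,0,1,0.3]]'
python3 -m crank '[[0,0,0,0,0,0.15,0.3],[0,0,0,0,0,0.3,0.3],[0,0,0,0,0,0.45,0.3],[0,0,0,0,0,0.6,0.3],[0,0,0,0,0,0.75,0.3],[0,0,0,0,0,0.9,0.3],[0,0,0,0,0,1,0.3],[0,0,0,0,0,1,0.3],[0,0,0,0,0,1,0.3]]'
python3 -c "
from h import *
go(489.5,-153,-17.4,290)"
```

```text
time_s: 11.35
eef_pos: [488.1, -153.7, 420.7]
ee_rot: [-0.001, 0.516, 0.857, -0.0]
force: [0.0, 0.5, -0.1]
grip_width: 0.697
grip_force: 0.0
time_s: 12.25
eef_pos: [488.1, -153.7, 421.3]
ee_rot: [-0.0, 0.803, 0.596, -0.0]
force: [0.7, 0.4, -0.2]
grip_width: 0.701
grip_force: 0.0
shift [0.01  0.012 1.313] turn [-0.001 -0.     0.011] t 12.25
```

```bash
python3 -m crank '[[0.01,0.01,0.3,0,0,0.01,0.3],[0.01,0.01,0.6,0,0,0.01,0.3],[0.01,0.01,0.9,0,0,0.01,0.3],[0.01,0.01,0.9,0,0,0.01,0.3],[0.01,0.01,0.9,0,0,0.01,0.3]]'
python3 -c "
from h import *
p,d=capture('scene');q,e=capture('top')
cv2.imwrite('pics/g6.png',np.hstack([cv2.resize(p[190:390,260:420],None,fx=2.5,fy=2.5),cv2.resize(q[190:310,330:490],None,fx=2.5,fy=2.5,)[:500,:] if 0 else cv2.resize(q[150:350,330:490],None,fx=2.5,fy=2.5)])[...,::-1])
go(489.5,-153,-17.4,289)"
```

```text
time_s: 12.75
eef_pos: [489.6, -153.1, 332.4]
ee_rot: [0.0, 0.806, 0.592, 0.0]
force: [0.2, 0.0, 1.3]
grip_width: 0.701
grip_force: 0.0
shift [ 0.001 -0.003  0.444] turn [ 0.003  0.001 -0.002] t 12.85
```

View pics/g6.png

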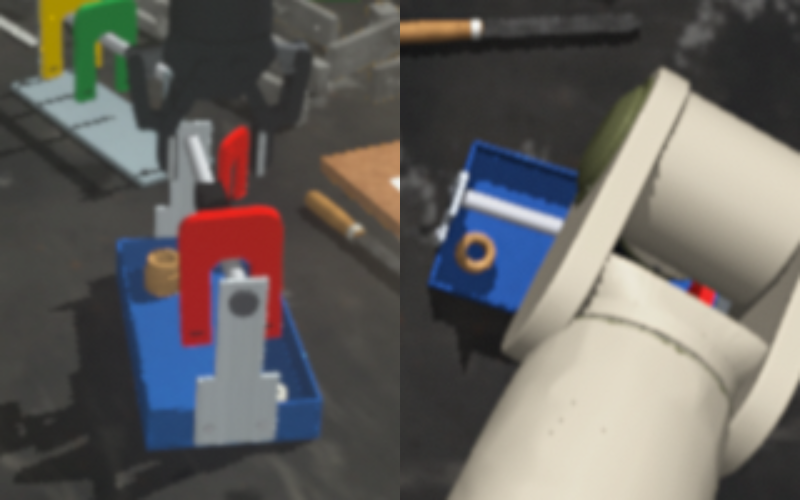

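The fingers at crop (168,150) and (262,150) sit evenly either side of the grip, clear of the shim. I descend, grip and start lifting.

```bash
python3 -m crank '[[0,0,0.2,0,0,0,0.3],[0,0,0.35,0,0,0,0.3],[0,0,0.42,0,0,0,0.3],[0,0,0.42,0,0,0,0.3],[0,0,0.42,0,0,0,0.5],[0,0,0.42,0,0,0,0.7],[0,0,0.42,0,0,0,0.85],[0,0,0.42,0,0,0,1],[0,0,0.42,0,0,0,1],[0,0,0.42,0,0,0,1],[0,0,0.42,0,0,0,1],[0,0,0.42,0,0,0,1]]' 70
python3 -m crank '[[0,0,-0.02,0,0,0,1],[0,0,-0.05,0,0,0,1],[0,0,-0.1,0,0,0,1],[0,0,-0.1,0,0,0,1],[0,0,-0.1,0,0,0,1]]'
```

```text
time_s: 14.05
eef_pos: [489.8, -153.2, 290.6]
ee_rot: [0.001, 0.807, 0.591, 0.001]
force: [4.5, 0.1, 4.7]
grip_width: 0.244
grip_force: 69.9
time_s: 14.55
eef_pos: [489.3, -153.0, 299.6]
ee_rot: [-0.0, 0.807, 0.591, -0.0]
force: [-0.5, 0.4, -5.6]
grip_width: 0.243
grip_force: 68.7
```

Holding the grip with about 6 N of load. I lift smoothly to around 105 mm.

```bash
python3 -m crank '[[0,0,-0.06,0,0,0,1],[0,0,-0.16,0,0,0,1],[0,0,-0.28,0,0,0,1],[0,0,-0.4,0,0,0,1],[0,0,-0.52,0,0,0,1],[0,0,-0.64,0,0,0,1],[0,0,-0.76,0,0,0,1],[0,0,-0.86,0,0,0,1],[0,0,-0.92,0,0,0,1],[0,0,-0.95,0,0,0,1],[0,0,-0.95,0,0,0,1],[0,0,-0.95,0,0,0,1]]'
python3 -m crank '[[0,0,0,0,0,0,1],[0,0,0,0,0,0,1],[0,0,0,0,0,0,1],[0,0,0,0,0,0,1],[0,0,0,0,0,0,1],[0,0,0,0,0,0,1],[0,0,0,0,0,0,1],[0,0,0,0,0,0,1]]'
python3 -c "
from h import *
np.set_printoptions(precision=3,suppress=True)
p,d=capture('scene');q,e=capture('top')
cv2.imwrite('pics/g7.png',cv2.resize(p[150:390,240:440],None,fx=2.4,fy=2.4)[...,::-1])
P=cloud('scene',d);h=hsv(p);H,S,V=[h[...,i] for i in range(3)]
m=(S>130)&(H>105)&(H<125)&(P[...,0]<600)&(P[...,0]>380)&(P[...,2]>132)&(P[...,2]<160)
Q=P[m];Q=Q[(Q[:,2]>np.percentile(Q[:,2],0))]
print('blue',m.sum(),np.percentile(Q,[1,99],axis=0))
# tray floor plane
m=(S>130)&(H>105)&(H<125)&(P[...,0]<600)&(P[...,0]>380)&(P[...,2]>85)&(P[...,2]<128)
A=P[m]
n='top';P=cloud('top',e);h=hsv(q);H,S=h[...,0],h[...,1]
m=(S>130)&(H>105)&(H<125)&(P[...,0]<600)&(P[...,0]>380)&(P[...,2]>85)&(P[...,2]<122)
for A in(A,P[m]):
    x=np.linalg.lstsq(np.c_[A[:,:2],np.ones(len(A))],A[:,2],rcond=None)[0]
    for _ in range(8):
        r=A@[-x[0],-x[1],1]-x[2];B=A[abs(r)<4];x=np.linalg.lstsq(np.c_[B[:,:2],np.ones(len(B))],B[:,2],rcond=None)[0]
    print('floor slope',x[:2],len(B),np.median(B[:,2]))
"
```

```text
time_s: 15.75
eef_pos: [489.3, -153.0, 394.3]
ee_rot: [-0.0, 0.807, 0.591, -0.0]
force: [0.8, 0.3, -5.8]
grip_width: 0.25
grip_force: 68.9
time_s: 16.55
eef_pos: [489.3, -153.0, 394.7]
ee_rot: [0.0, 0.807, 0.591, -0.0]
force: [-0.3, 0.1, -5.9]
grip_width: 0.244
grip_force: 68.9
blue 356 [[ 394.16  -285.467  132.167]
 [ 540.758  -27.142  140.421]]
floor slope [ 0.007 -0.008] 1158 106.86086512005289
floor slope [ 0.006 -0.002] 2004 107.33837853067905
```

View pics/g7.png

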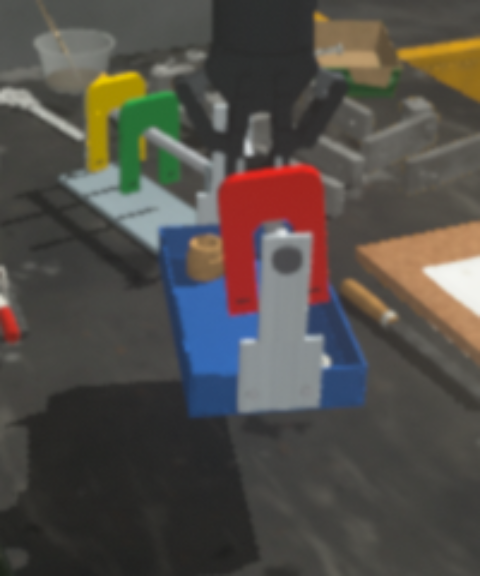

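The carrier is aloft, with its floor about 105 mm up and level within 0.01 rad. The shim (crop (273,210)), bushing (205,258) and nut (325,360) are aboard, and it is well clear of the rail.

```bash
python3 -c "
from rig import ticket
print(ticket.finish_job())"
```

```text
the job is handed in; nothing more can be done
None
```

The job is handed in: the red shim hangs astride the carrier's bar, and the arm holds the carrier level and still by its grip about 10 cm up, with bushing and nut in the tray and the yellow and green shims still on the rail; the hand-in returned no verdict.

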